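# Wind a slab clamp tight with its handwheel

## Robot

A 6-joint arm with a two-finger parallel gripper is mounted at the origin on the work surface. World frame = base frame: x ahead of the robot, y to its left, z up, the work surface at z = 0. Lengths are in mm, angles in degrees, forces in N, time in s.
With the tool pointing down it reaches from about 350 to 850 mm from the base axis. Payload 8.1 kg.
Tool frame: the origin (TCP) lies on the centre line of the jaws, within the pads' length; the fingertips stand 19 mm ahead of it and the grasp point (between the pads) is the TCP (r.tip_reach is the z of the fingertips in the tool frame, in mm); z points along the fingers, y is the line along which they close (so a half turn about z gives the same grasp; the last joint's range is limited). The gripper opens to 85 mm and grips with 20 to 120 N. Pads are 22 mm wide; open, the fingers measure 114 mm over their backs; the gripper's body (76 mm by 85 mm) begins 54 mm behind the grasp point. The pads swing forward as they close: fully open they stand 13 mm farther back than shut.
Start: joints at [71.31, 7.471, 85.268, -0, 87.261, -4.893], TCP at [143.065, 582.699, 250.292] pointing down, gripper open.
Joint ranges: [-169.43, 169.43], [-51.17, 129.36], [1.28, 143.12], [-76.62, 256.62], [0, 156.53], [-152.29, 152.29]. Speed limits (degrees/s): [136.94, 136.94, 159.86, 180, 180, 180].

## Interface

Orientations are given as [roll, pitch, yaw] about the fixed x, y, z axes, in that order (R = Rz(yaw) Ry(pitch) Rx(roll)).
In Python, from bench import r gives the robot as it stands. The module is installed in compiled form; this text tells all that it offers.
- The arm moves only by the shell command python3 -m handwheel 'ROWS' [FORCE]. ROWS is JSON, a list of rows, each a list of 7 numbers: the shift along the tool's x, y, z in m, then the turn, a rotation vector about the tool's x, y, z in degrees, then the finger opening in m, from 0 to 0.0854. In form: [[tx, ty, tz, ax, ay, az, claw], ...]. A call has 1 to 8 rows; each row shifts and turns the commanded pose from where the row before left it, along the tool's axes as they then stand; what a row does not reach is not made up. A row lasts 1/12 s, in which the tool goes at most 41.7 mm and 7.16 degrees, less where a joint would pass 70% of its speed; a pose out of reach is approached as far as the arm can. A call with a gripper value outside its range is refused whole. The fingers move at their own pace and stop on an object; FORCE is the grip in N (left out, the last holds). Time passes only in rows, so rows that do not move let the fingers close. It gives the time, the measured TCP pose, the force, the opening and the grip force at its end, in the units of the state.
- r.sense(): the state, without advancing time (a new reading comes with each control period).
- r.snapshot(name): name is "scene" or "top"; returns (picture, depth): 384x512x3 uint8, blue, green, red; 384x512 float32, mm along the optical axis (not along the pixel's ray), 0 where there is no reading.
- r.calibration(name): a dict with "vfov" (degrees; the focal length in pixels is half the picture's height over the tangent of half this angle, whatever the lens; pixels are square), "cx", "cy" (the principal point, pixels), "rvec" (rotation vector, rad) and "tvec" (3), from world to camera coordinates, as OpenCV has them. Camera axes: x right, y down, z forward; pixel columns grow to the right and rows downward; lengths in mm; the calibration is good to about 2 mm. A picture is of the moment at which its call begins. calibration takes no time and is no camera call.
- r.hand_in(): hands the job in; it is judged then, once.
The state is a dict: "time": time; "joint_pos": joint angles; "qd": joint speeds; "joint_efforts": joint torques, N m; "tool_pos": TCP position; "tcp_rot": TCP orientation; "ft_force": force on the tool from outside, world axes, zero at the start; "wrist_torque": the same for the moment, N m; "finger_gap": finger opening in mm; "grip_force": force on a finger pad.
Only numpy, scipy, OpenCV 4.12 (cv2) and the standard library are available. Lean on these libraries where they do the work, as an engineer would, in place of code of your own. Each camera call takes 0.05 s, during which the arm holds its last target. There are 200 camera calls.

## Task

Clamp the fresh blue slab that lies in the bench clamp: wind the handwheel clockwise (seen from above), in as many strokes as it takes, until the sprung wooden pad has pushed the slab squarely up against the steel fence, then tighten about a quarter turn more so that the pad is pushed half way back towards its carriage, and leave it so. Never let the pad bottom out against its spring, do not touch the slab with the gripper or arm, and leave the board with the other slab, the tin and the brush where they are.

Things in the scene. Friction and masses are not known exactly. Their poses are not given: they have to be found in the camera images.
- rig: Bench clamp: fixed steel bed plate 170 x 600 x 12 mm. Origin on the work surface under the handwheel's upright axis; the plate spans y = -150 to +450 mm, x = +-85 mm in this frame, and the pad travels along its +y. Under the wheel: a round gear head, radius 30 mm, up to z = 100 mm, and a lower box on to y = 80 mm, x = +-30 mm, up to z = 62 mm.
- bracket (a point): Top of the post of a fixed steady bracket on the rig's -y side, 125 mm from the wheel's axis, 152 mm high; it blocks full circles over the wheel. Post 30 x 24 mm; from it a flat bar 24 mm wide, 10 mm thick (142 to 152 mm high), runs over the rim and hub, ending 13 mm past the wheel's axis.
- wheel_hub (a point): Centre of the handwheel, 125 mm above the work surface, on its upright axis. The wheel lies level: round rim of 90 mm radius (tube 18 mm thick), four round spokes 14 mm thick at right angles, all centred at this height; hub radius 20 mm, up to 14 mm above this point. The four windows between the spokes are open.
- spoke_end (a point): Point in the middle of the rim tube at the end of one of the four spokes, 90 mm from the hub; it turns with the wheel.
- wheel (a joint): Handwheel angle in rad, counted over several turns, growing clockwise seen from above; at 0 the spoke of spoke_end points along the rig's +x. One clockwise turn moves the carriage 40 mm along the rig's +y. The wheel is stiff (about 0.3 N m) and stays where it is left.
- pad (a joint): How far the sprung pad is pushed back towards its carriage, m: 0 = fully out (22 mm gap between pad and carriage), 0.020 = bottomed (2 mm gap); half way is 0.010. It begins to give at about 7 N and takes 1 N more for each mm.
- pad_face (a point): Middle of the wooden pad's front face (120 mm wide in the rig's x, 36 mm high), the face that pushes the slab; 32 mm above the work surface. Behind the pad is its carriage, a grey block 110 mm wide and 45 mm high, which starts at y = 110 to 160 mm of the rig when the wheel is at 0.
- fence: Fixed steel stop across the bed, 160 mm (x) x 20 mm (y) x 45 mm; origin at the centre of its underside, on the bed. The face that the slab must meet is at y = -10 mm in this frame.
- slab: Dark blue slab 120 x 120 x 22 mm, about 0.6 kg, lying loose on the bed between pad and fence, a little askew. Origin at the centre of its underside.
- board: Bystander: plywood board 140 x 150 x 8 mm carrying another blue slab, 30 mm high in all, beyond the clamp. Origin at the centre of its underside.
- tin: Bystander: plain metal tin, 80 mm across, 110 mm high, standing beside the wheel. Origin at the centre of its underside.
- brush: Bystander: brush 190 mm long, lying beyond the bracket end of the clamp. Origin at its middle underneath.
Things that resemble listed ones, but are neither listed nor needed, are in the scene too. What is shaped like the slab but pink is not meant.

How it is judged (in metres and radians):
On the way:
1. the slab has been pushed square against the fence (y of slab in the frame of fence above -0.073 m and angle between the y axis of slab and the y axis of fence, either way round below 0.05 rad), for 0.1 s.
At the end, for the whole second after the job is handed in: The slab lies flat on the bed, pressed (over 4 N) against the fence within 3 mm and 0.05 rad of square; the pad is pushed back 6 to 14 mm of its 20 mm; wheel and slab at rest; board, tin and brush within 30 mm of where they were (all of step 1 and value of joint pad between 0.006 and 0.014 m and contact force between slab and fence above 4 N and angle between slab's own z axis and vertical below 0.05 rad and velocity of joint wheel between -0.05 and 0.05 rad/s and linear speed of slab below 0.01 m/s and distance of each of board, tin, brush from where it was at the start of the episode below 0.03 m); the robot touches nothing.
It fails at once if the pad bottoms out (pushed back over 18.5 mm) (value of joint pad above 0.0185 m).
It fails at once if the gripper or arm touches the slab (contact force between any of the fingers, the arm and slab above 0.5 N).
It fails at once if the board, tin or brush is moved more than 30 mm (distance of any of board, tin, brush from where it was at the start of the episode above 0.03 m).
It also fails if it takes over 72 s, if anything falls off the work surface, if the arm or the gripper's body presses on something with over 40 N, if the wrist force passes 120 N, or if a joint passes its speed limit or range.

## Working session

There is one attempt and no reset: what is moved stays moved. The work goes in short steps, Python scripts to look and compute and a shell command to move; the robot and the scene stay as the last step left them, time stands still between calls to the robot, and variables do not carry over. Pictures are saved under pics/ and viewed, at most 10 in all, crops included, and the job is handed in when it is done.

```bash
mkdir -p pics; cat > h.py <<'E'
from bench import r
import numpy as np, cv2
def cam(n):
    c=r.calibration(n); R=cv2.Rodrigues(np.array(c["rvec"],float))[0]; t=np.array(c["tvec"],float).ravel()
    f=192/np.tan(np.radians(c["vfov"])/2); return R,t,f,c["cx"],c["cy"]
def ray(n,u,v):
    R,t,f,cx,cy=cam(n); d=R.T@np.array([(u-cx)/f,(v-cy)/f,1]); return -R.T@t,d
def onz(n,u,v,z):
    o,d=ray(n,u,v); return o+d*(z-o[2])/d[2]
def cloud(n,D):
    R,t,f,cx,cy=cam(n); v,u=np.mgrid[:384,:512]; P=np.stack([(u-cx)/f*D,(v-cy)/f*D,D],-1); W=(P-t)@R; W[D==0]=np.nan; return W
def proj(n,p):
    R,t,f,cx,cy=cam(n); q=R@np.array(p,float)+t; return q[0]/q[2]*f+cx,q[1]/q[2]*f+cy
E
python3 - <<'E'
from h import *
for n in("scene","top"):
    p,d=r.snapshot(n); cv2.imwrite(f"pics/{n}0.png",p); np.save(f"{n}0.npy",d); print(n,r.calibration(n),(d==0).sum())
print(r.sense())
E
```

```text
scene {'vfov': 48.99265150223735, 'cx': 253.98091618163406, 'cy': 194.2682175983456, 'rvec': array([ 1.97393688,  1.72284973, -0.55135998]), 'tvec': array([ -52.73772603, -372.20424735, 1692.97507248])} 798
top {'vfov': 44.196711064051094, 'cx': 258.4225536698701, 'cy': 194.58918107113107, 'rvec': array([ 2.15760449, -2.1924936 ,  0.12449276]), 'tvec': array([ -24.76308187,  555.3279939 , 1611.75074458])} 764
{'time': 0.1, 'joint_pos': array([ 7.13093385e+01,  7.51035032e+00,  8.53257422e+01, -8.16511650e-04,
        8.72622522e+01, -4.89315601e+00]), 'qd': array([ 0.01979217, -0.07588329, -0.13261826,  0.14415667, -0.0711029 ,
       -0.03993726]), 'joint_efforts': array([ 8.64148624e-04, -5.70954072e+01, -5.01942945e+01, -1.94841446e-04,
        8.13886814e-03, -2.84840588e-06]), 'tool_pos': array([142.92245283, 582.22859183, 249.32790211]), 'tcp_rot': array([-1.79901944e+02, -7.57605741e-03,  1.66202528e+02]), 'ft_force': array([-0.16843905, -0.68152083,  0.06859293]), 'wrist_torque': array([0.0391873 , 0.02526091, 0.02109094]), 'grip_force': 0.0, 'finger_gap': 85.39500758278004}
```

View pics/scene0.png

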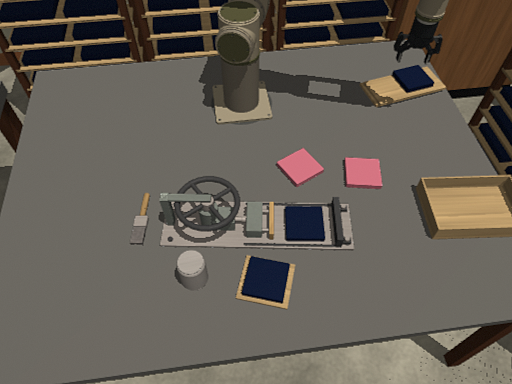

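View pics/top0.png

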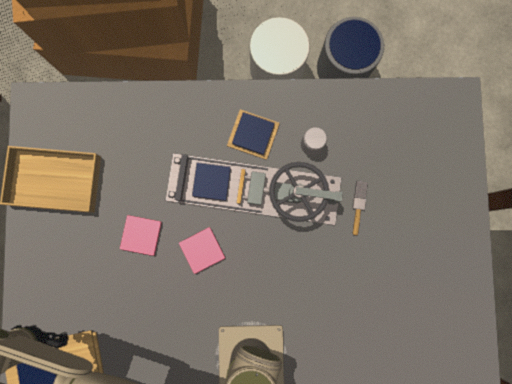

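The scene view shows the wheel at (205,205), pad at (271,219), slab at (304,223) and fence at (338,222). In the top view they are at wheel (300,192), pad (240,187), slab (212,182) and fence (180,178), with the bracket bar coming in from (340,196).
Lookalikes for the slab (top view): (253,134) on the board, (40,375) on a far board, and the pink ones at (141,236) and (202,250). I choose (212,182), the one lying on the bed between pad and fence.

```bash
python3 - <<'E'
from h import *
ims={n:cv2.imread(f"pics/{n}0.png") for n in("scene","top")}
W={n:cloud(n,np.load(f"{n}0.npy")) for n in ims}
# rough hub
h=onz("top",299,192,125); print("rough hub",h)
for n in W:
    w=W[n]; d=np.hypot(w[...,0]-h[0],w[...,1]-h[1])
    m=(w[...,2]>115)&(w[...,2]<138)&(d>70)&(d<115)
    P=w[m]; c=h[:2]
    for _ in range(5):
        A=np.c_[2*P[:,:2],np.ones(len(P))]; s=np.linalg.lstsq(A,(P[:,:2]**2).sum(1),rcond=None)[0]; c=s[:2]; R=np.sqrt(s[2]+c@c)
        e=abs(np.hypot(*(P[:,:2]-c).T)-R); P=P[e<14]
    print(n,"circle",c,R,len(P),"z max/med",np.percentile(P[:,2],[50,95]))
    for nm,lo,hi,cx in(("bar",146,160,None),):
        Q=w[(w[...,2]>lo)&(w[...,2]<hi)&(d<170)]; rc=cv2.minAreaRect(Q[:,:2].astype(np.float32)); print(nm,len(Q),rc,np.median(Q[:,2]),cv2.boxPoints(rc).round().tolist())
    hsv=cv2.cvtColor(ims[n],cv2.COLOR_BGR2HSV)
    blue=(hsv[...,0]>105)&(hsv[...,0]<135)&(hsv[...,1]>120)
    Q=w[blue&(w[...,2]>20)&(w[...,2]<45)]
    Q=Q[(abs(Q[:,0]-h[0])<60)&(Q[:,1]-h[1]>60)&(Q[:,1]-h[1]<330)]
    if len(Q): rc=cv2.minAreaRect(Q[:,:2].astype(np.float32)); print("slab",len(Q),rc,np.median(Q[:,2]))
    cols={k:ims[n][v,u] for k,(u,v) in ({"pad":(240,187),"car":(257,188),"slab":(212,182),"fence":(180,178),"bed":(325,212),"tin":(315,138),"board":(235,135)} if n=="top" else {"pad":(271,219),"car":(255,219),"slab":(304,223),"fence":(338,222),"bed":(180,238),"tin":(190,258),"board":(243,285)}).items()}
    P2={k:w[v,u].round() for k,(u,v) in ({"pad":(240,187),"car":(257,188),"slab":(212,182),"fence":(180,178),"bed":(325,212),"tin":(315,138),"board":(235,135)} if n=="top" else {"pad":(271,219),"car":(255,219),"slab":(304,223),"fence":(338,222),"bed":(180,238),"tin":(190,258),"board":(243,285)}).items()}
    for k in cols: print(k,cols[k],P2[k])
b=ims["top"][110:235,155:375]; cv2.imwrite("pics/crop1.png",cv2.resize(b,None,fx=3.6,fy=3.6,interpolation=cv2.INTER_CUBIC))
E
```

```text
rough hub [ 551.47002535 -165.12434742  125.        ]
scene circle [ 561.46151632 -166.18727199] 89.21738994824324 1018 z max/med [130.074345   134.38108526]
bar 373 ((550.6591796875, -228.4207763671875), (149.68824768066406, 31.785078048706055), 79.99329376220703) 149.97164259429283 [[522.0, -299.0], [553.0, -305.0], [579.0, -157.0], [548.0, -152.0]]
slab 461 ((578.3305053710938, 118.12991333007812), (93.53471374511719, 66.21871185302734), 89.73347473144531) 32.085867684853305
pad [100 155 198] [595.  26.  47.]
car [120 130 126] [594. -25.  57.]
slab [52 26 18] [614. 128.  32.]
fence [63 66 66] [640. 227.  58.]
bed [143 154 165] [ 603. -262.   10.]
tin [159 169 178] [ 727. -225.  107.]
board [46 52 62] [792. -87.  28.]
top circle [ 553.82141644 -163.89692318] 89.21119720188072 873 z max/med [131.88786757 136.58663335]
bar 351 ((543.324462890625, -225.81932067871094), (149.98973083496094, 29.594820022583008), 82.00465393066406) 152.00110208150122 [[518.0, -298.0], [548.0, -302.0], [568.0, -154.0], [539.0, -149.0]]
pad [ 91 169 218] [580.  29.  49.]
car [140 150 149] [575. -29.  57.]
slab [97 74 66] [601. 126.  33.]
fence [91 91 93] [613. 233.  59.]
bed [84 89 94] [ 492. -265.   16.]
tin [181 188 206] [ 734. -225.  109.]
board [92 74 73] [766.  45.  29.]
```

View pics/crop1.png

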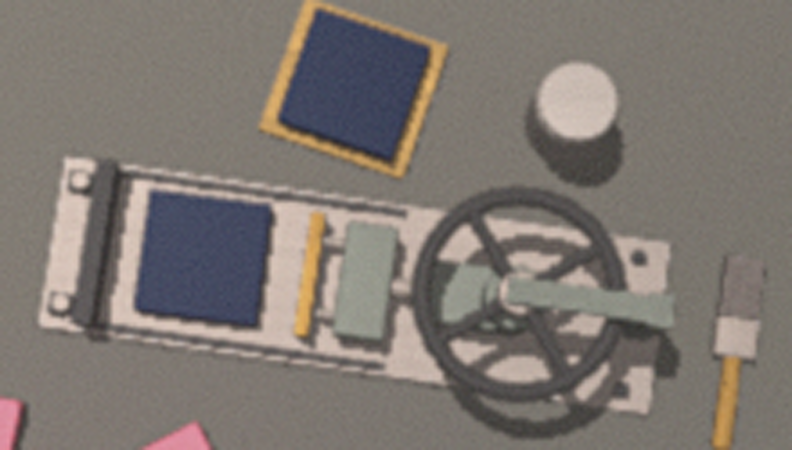

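The crop shows the chosen slab lying askew between the orange pad (crop x≈310) and the dark fence (x≈100). The bar runs from the right to the hub at (510,292), and the spokes end near (475,215), (598,250), (562,365) and (437,335). The windows are open, so I will push a spoke with closed fingers around the circle and hop over the bar. Next I refine the geometry in both views.

```bash
cat > meas.py <<'E'
from h import *
def cast(n,mask,z):
    v,u=np.nonzero(mask); R,t,f,cx,cy=cam(n); d=np.c_[(u-cx)/f,(v-cy)/f,np.ones(len(u))]@R; o=-R.T@t
    return (o+d*((z-o[2])/d[:,2])[:,None])[:,:2]
def circ(P):
    s=np.linalg.lstsq(np.c_[2*P,np.ones(len(P))],(P**2).sum(1),rcond=None)[0]; return s[:2],np.sqrt(s[2]+s[:2]@s[:2])
def wheel(n,D,h):
    z=cloud(n,D)[...,2]; m=(z>112)&(z<140); P=cast(n,m,125)
    c=np.array(h[:2],float)
    for _ in range(6):
        d=np.hypot(*(P-c).T); c,R=circ(P[(d>76)&(d<104)])
    v=P-c; d=np.hypot(*v.T); a=np.arctan2(v[:,1],v[:,0])
    s=(d>35)&(d<72); ph=np.degrees(np.angle(np.exp(4j*a[s]).mean()))/4
    return c,R,ph,s.sum()
E
python3 - <<'E'
from meas import *
print("tip",r.tip_reach)
for n in("top","scene"):
    D=np.load(f"{n}0.npy"); W=cloud(n,D); z=W[...,2]; im=cv2.imread(f"pics/{n}0.png")
    print(n,"cam",-cam(n)[0].T@cam(n)[1]); 
    print("wheel",wheel(n,D,(556,-165)))
    m=(z>104)&(z<118)&(abs(W[...,0]-730)<60)&(abs(W[...,1]+225)<60); P=cast(n,m,110); print("tin",cv2.minEnclosingCircle(P.astype(np.float32)),np.median(z[m]))
    near=(abs(W[...,0]-590)<140)
    m=near&(z>143)&(z<160)&(W[...,1]<-120); P=cast(n,m,152); print("bar",cv2.minAreaRect(P.astype(np.float32)))
    # fence top 57, carriage top 57, pad top 50 ; slab top 34
    for k,lo,hi,zz,y0,y1 in(("fence",50,65,57,180,270),("carr",50,65,57,-80,10)):
        m=(abs(W[...,0]-595)<110)&(z>lo)&(z<hi)&(W[...,1]>y0)&(W[...,1]<y1); P=cast(n,m,zz); print(k,m.sum(),cv2.minAreaRect(P.astype(np.float32)),np.median(z[m]))
    b=im.astype(int); m=(b[...,2]-b[...,0]>55)&(abs(W[...,0]-590)<90)&(W[...,1]>-20)&(W[...,1]<80)&(z>35); P=cast(n,m,50); print("pad",m.sum(),cv2.minAreaRect(P.astype(np.float32)),np.median(z[m]))
    m=(b[...,0]-b[...,2]>15)&(abs(W[...,0]-600)<80)&(W[...,1]>40)&(W[...,1]<220)&(z>20)&(z<45); P=cast(n,m,34); print("slab",m.sum(),cv2.minAreaRect(P.astype(np.float32)),np.median(z[m]))
E
```

```text
tip 19.0
top cam [ 388.45093519  -11.6511177  1660.03402859]
wheel (array([ 554.56843363, -164.57379074]), np.float64(89.62829743651763), np.float64(29.17408712789777), np.int64(196))
tin ((732.8700561523438, -223.39779663085938), 38.62696838378906) 109.61951521831256
bar ((578.3231811523438, -227.88494873046875), (154.14903259277344, 103.29055786132812), 82.44837188720703)
fence 272 ((617.6359252929688, 230.68701171875), (21.38765525817871, 159.93504333496094), 80.95603942871094) 57.02413888893523
carr 447 ((575.8474731445312, -28.621723175048828), (55.765541076660156, 109.78776550292969), 80.79552459716797) 57.477659131034926
pad 139 ((583.8829345703125, 27.447906494140625), (14.068742752075195, 118.57119750976562), 81.21923065185547) 49.88552343186488
slab 1086 ((603.7037353515625, 130.0394287109375), (115.21527862548828, 114.60435485839844), 81.95061492919922) 34.051696917776226
scene cam [1281.84198857 -122.47878578 1161.62038933]
wheel (array([ 558.4517396, -166.293952 ]), np.float64(89.62836892137297), np.float64(29.11054034607224), np.int64(201))
tin ((740.9146728515625, -225.4077606201172), 37.98358154296875) 108.53963062161432
bar ((551.729248046875, -227.1425018310547), (149.59878540039062, 32.199398040771484), 82.2390365600586)
fence 290 ((623.882568359375, 228.03082275390625), (21.0916690826416, 157.55450439453125), 81.3050308227539) 54.97871279593351
carr 484 ((584.5180053710938, -29.677444458007812), (49.54087829589844, 110.39878845214844), 81.6653823852539) 56.06599595043045
pad 132 ((591.1904296875, 25.869356155395508), (12.223278999328613, 117.90267181396484), 81.03346252441406) 47.60584016601486
slab 1236 ((613.2639770507812, 128.0214080810547), (116.71527862548828, 124.45829772949219), 81.6807632446289) 32.10981256942932
```

```bash
python3 -m handwheel '[[0,0,0,0,0,-4.9,0],[0,0,0,0,0,0,0]]'; cat > to.py <<'E'
from h import *
import sys
from scipy.spatial.transform import Rotation as Ro
s=r.sense(); p=np.array(s["tool_pos"]); Rm=Ro.from_euler("xyz",s["tcp_rot"],degrees=True)
hub=np.array([556,-165,0.]); Y=np.array([.1547,.988,0]); X=np.array([.988,-.1547,0])
v=p-hub; tx,ty=-v@X,v@Y
print("t",s["time"],"pos",p.round(1),"rot",np.round(s["tcp_rot"],1),"r %.1f th %.1f"%(np.hypot(tx,ty),np.degrees(np.arctan2(ty,tx))),"F",np.round(s["ft_force"],1),"j",np.round(s["joint_pos"]))
if len(sys.argv)>1:
    r0,th,z=map(float,sys.argv[1:4]); g=hub-X*r0*np.cos(np.radians(th))+Y*r0*np.sin(np.radians(th)); g[2]=z
    print("goal",g,"tool shift mm",Rm.inv().apply(g-p).round(1))
E
python3 to.py 57 0 220
python3 -c "
import numpy as np
a=np.radians(np.arange(-54,244,9));P=np.round(57*np.c_[np.cos(a),np.sin(a)],1)
for t,d in zip(np.arange(-54,240,9),np.diff(P,axis=0)/1000): print(t,'[%.4f,%.4f,0,0,0,0,0]'%tuple(d))"
```

```text
time: 0.27
tool_pos: [143.0, 582.4, 249.6]
tcp_rot: [-179.9, -0.0, 171.3]
ft_force: [0.3, -0.3, 0.2]
finger_gap: 63.7
grip_force: 0.0
t 0.2667 pos [143.  582.4 249.6] rot [-179.9   -0.   171.3] r 854.0 th 52.2 F [ 0.3 -0.3  0.2] j [ 71.   7.  85.  -0.  87. -10.]
goal [ 499.684  -156.1821  220.    ] tool shift mm [-464.  -676.3   30.3]
-54 [0.0068,0.0058,0,0,0,0,0]
-45 [0.0058,0.0068,0,0,0,0,0]
-36 [0.0047,0.0076,0,0,0,0,0]
-27 [0.0034,0.0083,0,0,0,0,0]
-18 [0.0021,0.0087,0,0,0,0,0]
-9 [0.0007,0.0089,0,0,0,0,0]
0 [-0.0007,0.0089,0,0,0,0,0]
9 [-0.0021,0.0087,0,0,0,0,0]
18 [-0.0034,0.0083,0,0,0,0,0]
27 [-0.0047,0.0076,0,0,0,0,0]
36 [-0.0058,0.0068,0,0,0,0,0]
45 [-0.0068,0.0058,0,0,0,0,0]
54 [-0.0076,0.0047,0,0,0,0,0]
63 [-0.0083,0.0034,0,0,0,0,0]
72 [-0.0087,0.0021,0,0,0,0,0]
81 [-0.0089,0.0007,0,0,0,0,0]
90 [-0.0089,-0.0007,0,0,0,0,0]
99 [-0.0087,-0.0021,0,0,0,0,0]
108 [-0.0083,-0.0034,0,0,0,0,0]
117 [-0.0076,-0.0047,0,0,0,0,0]
126 [-0.0068,-0.0058,0,0,0,0,0]
135 [-0.0058,-0.0068,0,0,0,0,0]
144 [-0.0047,-0.0076,0,0,0,0,0]
153 [-0.0034,-0.0083,0,0,0,0,0]
162 [-0.0021,-0.0087,0,0,0,0,0]
171 [-0.0007,-0.0089,0,0,0,0,0]
180 [0.0007,-0.0089,0,0,0,0,0]
189 [0.0021,-0.0087,0,0,0,0,0]
198 [0.0034,-0.0083,0,0,0,0,0]
207 [0.0047,-0.0076,0,0,0,0,0]
216 [0.0058,-0.0068,0,0,0,0,0]
225 [0.0068,-0.0058,0,0,0,0,0]
234 [0.0076,-0.0047,0,0,0,0,0]
```

```bash
for i in 1 2 3; do python3 -m handwheel '[[-0.0193,-0.0282,0,0,0,0,0],[-0.0193,-0.0282,0,0,0,0,0],[-0.0193,-0.0282,0,0,0,0,0],[-0.0193,-0.0282,0,0,0,0,0],[-0.0193,-0.0282,0,0,0,0,0],[-0.0193,-0.0282,0,0,0,0,0],[-0.0193,-0.0282,0,0,0,0,0],[-0.0193,-0.0282,0,0,0,0,0]]' >/dev/null; done; python3 -m handwheel '[[0,0,0,0,0,0,0],[0,0,0,0,0,0,0]]'; python3 to.py 57 0 180
```

```text
time: 2.43
tool_pos: [495.9, -159.0, 249.4]
tcp_rot: [180.0, -0.1, 170.8]
ft_force: [-0.1, 0.3, -0.2]
finger_gap: -0.0
grip_force: 0.0
t 2.4333 pos [ 495.9 -159.   249.4] rot [ 1.800e+02 -1.000e-01  1.708e+02] r 60.4 th -3.2 F [-0.1  0.3 -0.2] j [ -23.   -5.   98.    0.   87. -104.]
goal [ 499.684  -156.1821  180.    ] tool shift mm [-3.4  3.3 69.4]
```

```bash
python3 -m handwheel '[[-0.0034,0.0033,0.023,0,0,0,0],[0,0,0.023,0,0,0,0],[0,0,0.0234,0,0,0,0],[0,0,0,0,0,0,0]]' >/dev/null; python3 to.py 57 0 133; python3 - <<'E'
from h import *
a,_=r.snapshot("top"); b,_=r.snapshot("scene")
A=cv2.resize(a[130:250,230:370],None,fx=2.8,fy=2.8,interpolation=cv2.INTER_CUBIC);B=cv2.resize(b[130:250,140:280],None,fx=2.8,fy=2.8,interpolation=cv2.INTER_CUBIC)
cv2.imwrite("pics/c2.png",np.hstack([A,B]))
E
```

```text
t 2.7667 pos [ 496.7 -152.5  175.7] rot [179.9  -0.5 171.1] r 60.6 th 3.0 F [-0.9  0.2 -0.5] j [ -23.   -2.  103.    0.   80. -104.]
goal [ 499.684  -156.1821  133.    ] tool shift mm [-3.8 -3.2 42.6]
```

View pics/c2.png

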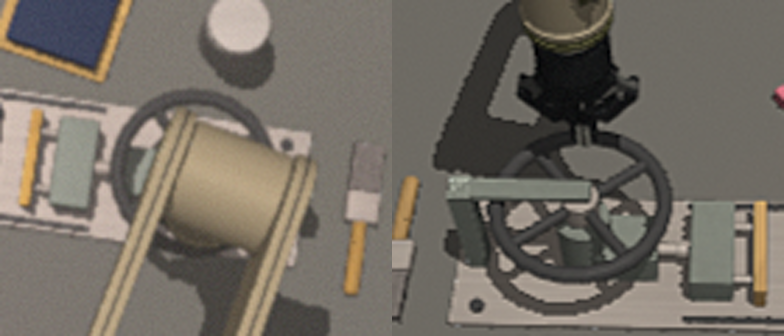

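The crop shows the closed fingertips at (583,140) over the robot-side window, clear of both neighbouring spokes, with the bar on the opposite quarter. I lower them.

```bash
python3 -m handwheel '[[0,0,0,0,0,0,0],[0,0,0,0,0,0,0]]' >/dev/null; python3 to.py 57 0 138; python3 -m handwheel '[[-0.003,-0.003,0.012,0,0,0,0],[0,0,0.012,0,0,0,0],[0,0,0.01,0,0,0,0],[0,0,0,0,0,0,0],[0,0,0,0,0,0,0],[0,0,0,0,0,0,0]]' >/dev/null; python3 to.py 57 0 138
```

```text
t 3.0333 pos [ 501.  -155.   183.2] rot [-180.     0.2  171.1] r 56.0 th 1.4 F [-0.  -0.2  0.1] j [ -23.   -2.  102.    0.   80. -104.]
goal [ 499.684  -156.1821  138.    ] tool shift mm [ 1.2 -1.4 45.2]
t 3.5333 pos [ 502.2 -158.2  146.6] rot [180.   -0.  171.1] r 54.2 th -1.7 F [ 0.  -0.9  0.1] j [ -23.    0.  104.    0.   76. -104.]
goal [ 499.684  -156.1821  138.    ] tool shift mm [2.8 1.6 8.6]
```

```bash
python3 -m handwheel '[[0.0028,0.0016,0.0086,0,0,0,0],[0,0,0,0,0,0,0],[-0.0007,0.0089,0,0,0,0,0],[-0.0021,0.0087,0,0,0,0,0],[-0.0034,0.0083,0,0,0,0,0],[-0.0047,0.0076,0,0,0,0,0]]' ; python3 to.py; python3 -m handwheel '[[-0.0058,0.0068,0,0,0,0,0],[-0.0068,0.0058,0,0,0,0,0],[-0.0076,0.0047,0,0,0,0,0],[-0.0083,0.0034,0,0,0,0,0],[-0.0087,0.0021,0,0,0,0,0],[-0.0089,0.0007,0,0,0,0,0]]';python3 to.py
```

```text
time: 4.03
tool_pos: [515.8, -124.5, 138.4]
tcp_rot: [-179.9, -0.0, 171.1]
ft_force: [-3.6, -6.8, -1.0]
finger_gap: -0.1
grip_force: 2.9
t 4.0333 pos [ 515.8 -124.5  138.4] rot [-179.9   -0.   171.1] r 57.1 th 36.3 F [-3.6 -6.8 -1. ] j [ -19.    2.  103.   -0.   75. -100.]
time: 4.53
tool_pos: [564.3, -107.6, 137.6]
tcp_rot: [-180.0, -0.2, 171.2]
ft_force: [-6.7, -0.6, 2.2]
finger_gap: -0.0
grip_force: 3.1
t 4.5333 pos [ 564.3 -107.6  137.6] rot [-180.    -0.2  171.2] r 58.0 th 89.4 F [-6.7 -0.6  2.2] j [-16.   8.  96.  -0.  76. -97.]
```

Pushing works, at about 7 N. I continue to 225°.

```bash
python3 -m handwheel '[[-0.0089,-0.0007,0,0,0,0,0],[-0.0087,-0.0021,0,0,0,0,0],[-0.0083,-0.0034,0,0,0,0,0],[-0.0076,-0.0047,0,0,0,0,0],[-0.0068,-0.0058,0,0,0,0,0],[-0.0058,-0.0068,0,0,0,0,0],[-0.0047,-0.0076,0,0,0,0,0],[-0.0034,-0.0083,0,0,0,0,0]]'; python3 to.py; python3 -m handwheel '[[-0.0021,-0.0087,0,0,0,0,0],[-0.0007,-0.0089,0,0,0,0,0],[0.0007,-0.0089,0,0,0,0,0],[0.0021,-0.0087,0,0,0,0,0],[0.0034,-0.0083,0,0,0,0,0],[0.0047,-0.0076,0,0,0,0,0],[0.0058,-0.0068,0,0,0,0,0],[0,0,0,0,0,0,0]]' ; python3 to.py 57 225 138
```

```text
time: 5.2
tool_pos: [613.1, -154.0, 138.3]
tcp_rot: [179.9, -0.1, 171.2]
ft_force: [-1.4, 6.7, 2.7]
finger_gap: 0.1
grip_force: 3.2
t 5.2 pos [ 613.1 -154.   138.3] rot [ 1.799e+02 -1.000e-01  1.712e+02] r 58.1 th 160.1 F [-1.4  6.7  2.7] j [ -19.   17.   87.    0.   77. -100.]
time: 5.87
tool_pos: [590.0, -210.7, 138.4]
tcp_rot: [180.0, 0.0, 171.1]
ft_force: [0.5, 0.9, -0.3]
finger_gap: -0.2
grip_force: 0.2
t 5.8667 pos [ 590.  -210.7  138.4] rot [180.    0.  171.1] r 57.0 th -135.6 F [ 0.5  0.9 -0.3] j [ -24.   16.   88.    0.   76. -105.]
goal [ 589.5862286  -211.05662238  138.        ] tool shift mm [ 0.4 -0.4  0.4]
```

```bash
python3 -m handwheel '[[-0.0058,0.0068,0,0,0,0,0],[0,0,0,0,0,0,0],[0,0,-0.023,0,0,0,0],[0,0,-0.023,0,0,0,0],[0,0,0,0,0,0,0],[0.0199,-0.0031,0,0,0,0,0],[0.0199,-0.0032,0,0,0,0,0],[0.0199,-0.0031,0,0,0,0,0]]' ; python3 -m handwheel '[[0.0199,-0.0032,0,0,0,0,0],[0,0,0,0,0,0,0],[0,0,0,0,0,0,0]]' ;  python3 to.py 57 -54 138; python3 - <<'E'
from meas import *
n="scene";p,D=r.snapshot(n); print(wheel(n,D,(558.5,-166.3)))
cv2.imwrite("pics/c3.png",cv2.resize(p[130:260,140:360],None,fx=3.5,fy=3.5,interpolation=cv2.INTER_CUBIC))
E
```

```text
time: 6.53
tool_pos: [536.1, -204.7, 184.2]
tcp_rot: [-180.0, 0.0, 171.2]
ft_force: [0.5, 0.5, -0.0]
finger_gap: 0.3
grip_force: 0.0
time: 6.78
tool_pos: [516.1, -205.2, 184.5]
tcp_rot: [-180.0, 0.0, 171.1]
ft_force: [0.6, 0.7, -0.2]
finger_gap: 0.3
grip_force: 0.0
t 6.7833 pos [ 516.1 -205.2  184.5] rot [-180.     0.   171.1] r 56.6 th -54.1 F [ 0.6  0.7 -0.2] j [ -27.    3.   97.    0.   80. -108.]
goal [ 515.76445478 -205.37756948  138.        ] tool shift mm [ 0.3 -0.3 46.5]
(array([ 558.8407622 , -166.22707422]), np.float64(89.44984044349748), np.float64(17.829906640652478), np.int64(212))
```

View pics/c3.png

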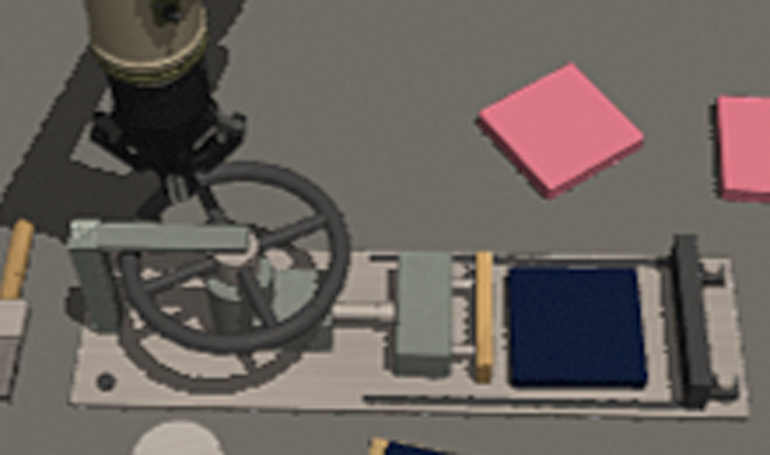

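The crop shows the fingertip at (175,190) just behind a spoke (200,195). The slab is free, with the pad (485,315) nearing it. By the spoke angles the wheel has turned about 191°. I back off 4° for clearance before lowering.

```bash
python3 -m handwheel '[[-0.003,-0.0025,0,0,0,0,0],[0,0,0.0155,0,0,0,0],[0,0,0.0155,0,0,0,0],[0,0,0.0155,0,0,0,0],[0,0,0,0,0,0,0],[0,0,0,0,0,0,0]]'; python3 to.py
```

```text
time: 7.33
tool_pos: [518.6, -208.0, 136.9]
tcp_rot: [180.0, -0.1, 171.1]
ft_force: [-0.7, 0.2, -0.4]
finger_gap: -0.0
grip_force: 0.0
t 7.3333 pos [ 518.6 -208.   136.9] rot [ 1.800e+02 -1.000e-01  1.711e+02] r 57.0 th -57.9 F [-0.7  0.2 -0.4] j [ -27.    6.   99.    0.   75. -108.]
```

```bash
python3 -m handwheel '[[0.0033,0.0022,-0.001,0,0,0,0],[0.0068,0.0058,0,0,0,0,0],[0.0058,0.0068,0,0,0,0,0],[0.0047,0.0076,0,0,0,0,0],[0.0034,0.0083,0,0,0,0,0],[0.0021,0.0087,0,0,0,0,0],[0.0007,0.0089,0,0,0,0,0]]'; python3 to.py
python3 -m handwheel '[[-0.0007,0.0089,0,0,0,0,0],[-0.0021,0.0087,0,0,0,0,0],[-0.0034,0.0083,0,0,0,0,0],[-0.0047,0.0076,0,0,0,0,0],[-0.0058,0.0068,0,0,0,0,0],[-0.0068,0.0058,0,0,0,0,0],[-0.0076,0.0047,0,0,0,0,0],[-0.0083,0.0034,0,0,0,0,0]]'|grep force
python3 -m handwheel '[[-0.0087,0.0021,0,0,0,0,0],[-0.0089,0.0007,0,0,0,0,0],[-0.0089,-0.0007,0,0,0,0,0],[-0.0087,-0.0021,0,0,0,0,0],[-0.0083,-0.0034,0,0,0,0,0],[-0.0076,-0.0047,0,0,0,0,0],[-0.0068,-0.0058,0,0,0,0,0],[-0.0058,-0.0068,0,0,0,0,0]]'|grep force
python3 to.py
python3 -m handwheel '[[-0.0047,-0.0076,0,0,0,0,0],[-0.0034,-0.0083,0,0,0,0,0],[-0.0021,-0.0087,0,0,0,0,0],[-0.0007,-0.0089,0,0,0,0,0],[0.0007,-0.0089,0,0,0,0,0],[0.0021,-0.0087,0,0,0,0,0],[0.0034,-0.0083,0,0,0,0,0],[0.0047,-0.0076,0,0,0,0,0]]'|grep force
python3 -m handwheel '[[0.0058,-0.0068,0,0,0,0,0],[0,0,0,0,0,0,0]]'|grep force; python3 to.py
```

```text
time: 7.92
tool_pos: [501.2, -158.0, 142.2]
tcp_rot: [-179.8, 0.4, 171.1]
ft_force: [2.0, -7.9, 6.5]
finger_gap: 0.1
grip_force: 4.6
t 7.9167 pos [ 501.2 -158.   142.2] rot [-179.8    0.4  171.1] r 55.2 th -1.7 F [ 2.  -7.9  6.5] j [ -23.    0.  105.   -0.   75. -104.]
ft_force: [-8.0, -3.2, -0.1]
grip_force: 3.1
ft_force: [-5.0, 4.9, 4.3]
grip_force: 3.8
t 9.25 pos [ 606.3 -137.9  140. ] rot [ 1.799e+02 -1.000e-01  1.711e+02] r 57.1 th 142.8 F [-5.   4.9  4.3] j [-18.  15.  88.   0.  77. -99.]
ft_force: [4.6, 6.0, -0.1]
grip_force: 3.5
ft_force: [0.3, 0.4, 0.4]
grip_force: 0.4
t 10.0833 pos [ 589.3 -211.5  140.3] rot [-1.800e+02  1.000e-01  1.711e+02] r 57.2 th -134.5 F [0.3 0.4 0.4] j [ -24.   16.   88.    0.   77. -106.]
```

Back off, lift and hop by 90° again (finger to −58°), then measure.

```bash
python3 -m handwheel '[[-0.0058,0.0068,0,0,0,0,0],[0,0,0,0,0,0,0],[0,0,-0.023,0,0,0,0],[0,0,-0.022,0,0,0,0],[0,0,0,0,0,0,0],[0.0199,-0.0031,0,0,0,0,0],[0.0199,-0.0032,0,0,0,0,0],[0.0199,-0.0031,0,0,0,0,0]]' >/dev/null; python3 -m handwheel '[[0.0166,-0.0054,0,0,0,0,0],[0,0,0,0,0,0,0],[0,0,0,0,0,0,0]]' >/dev/null;  python3 to.py 57 -58 138; cat > clamp.py <<'E'
from meas import *
Y=np.array([.1547,.988])
h={"scene":np.array([558.5,-166.3]),"top":np.array([554.5,-164.6])}
for n in("scene","top"):
    p,D=r.snapshot(n); cv2.imwrite(f"pics/last_{n}.png",p); W=cloud(n,D); z=W[...,2]; b=p.astype(int)
    try: w=wheel(n,D,h[n]); print(n,"spoke %.1f"%w[2],w[0].round(1),w[3])
    except Exception as e: print(n,e)
    X=W[...,0]; V=W[...,1]; near=abs(X-600)<100
    def rec(k,m,zz):
        P=(cast(n,m,zz)-h[n]); a=P@Y; xx=P@np.array([.988,-.1547]); c=abs(xx-np.median(xx))<35; q=cv2.minAreaRect(P.astype(np.float32)); print(k,m.sum(),"y lo/hi %.1f %.1f"%tuple(np.percentile(a[c],[2,98])),"ctr %.1f"%(np.array(q[0])@Y),"ang %.1f"%q[2])
    rec("fence",near&(z>50)&(z<65)&(V>180)&(V<270),57)
    pad=(b[...,2]-b[...,0]>55)&near&(V>-20)&(V<160)&(z>40); rec("pad",pad,50)
    rec("carr",near&(z>51)&(z<65)&(V>-80)&(V<100)&(b[...,2]-b[...,0]<30),57)
    rec("slab",(b[...,0]-b[...,2]>15)&near&(V>40)&(V<230)&(z>25)&(z<42),34)
E
python3 clamp.py
```

```text
t 11.0 pos [ 518.6 -208.2  184.2] rot [-180.     0.   171.1] r 57.2 th -58.0 F [ 0.7 -0.4 -1. ] j [ -27.    3.   97.    0.   80. -108.]
goal [ 518.67906341 -208.0859015   138.        ] tool shift mm [-0.1  0.1 46.2]
scene spoke 17.2 [ 558.9 -166.2] 213
fence 286 y lo/hi 390.2 409.6 ctr 399.7 ang 81.2
pad 132 y lo/hi 241.1 251.9 ctr 246.3 ang 81.5
carr 476 y lo/hi 167.0 213.7 ctr 191.5 ang 81.6
slab 1200 y lo/hi 258.8 368.8 ctr 314.6 ang 80.1
top spoke 17.3 [ 554.4 -164.4] 115
fence 265 y lo/hi 390.7 410.4 ctr 400.4 ang 81.0
pad 138 y lo/hi 239.4 252.5 ctr 245.9 ang 80.8
carr 452 y lo/hi 167.2 215.6 ctr 185.7 ang 80.9
slab 1024 y lo/hi 260.1 366.9 ctr 313.5 ang 80.5
```

```bash
python3 -m handwheel '[[0,0,0.0155,0,0,0,0],[0,0,0.0155,0,0,0,0],[0,0,0.015,0,0,0,0],[0,0,0,0,0,0,0],[0.0033,0.0022,0,0,0,0,0],[0.0068,0.0058,0,0,0,0,0],[0.0058,0.0068,0,0,0,0,0],[0.0047,0.0076,0,0,0,0,0]]'; python3 to.py
python3 -m handwheel '[[0.0034,0.0083,0,0,0,0,0],[0.0021,0.0087,0,0,0,0,0],[0.0007,0.0089,0,0,0,0,0],[-0.0007,0.0089,0,0,0,0,0],[-0.0021,0.0087,0,0,0,0,0],[-0.0034,0.0083,0,0,0,0,0],[-0.0047,0.0076,0,0,0,0,0],[-0.0058,0.0068,0,0,0,0,0]]'|grep force
python3 -m handwheel '[[-0.0068,0.0058,0,0,0,0,0],[-0.0076,0.0047,0,0,0,0,0],[-0.0083,0.0034,0,0,0,0,0],[-0.0087,0.0021,0,0,0,0,0],[-0.0089,0.0007,0,0,0,0,0],[-0.0089,-0.0007,0,0,0,0,0],[0,0,0,0,0,0,0]]'|grep force
python3 to.py; python3 clamp.py
```

```text
time: 11.77
tool_pos: [503.1, -184.3, 140.3]
tcp_rot: [-179.8, 0.3, 171.1]
ft_force: [2.0, -5.2, 2.7]
finger_gap: 0.3
grip_force: 3.4
t 11.7667 pos [ 503.1 -184.3  140.3] rot [-179.8    0.3  171.1] r 56.3 th -28.9 F [ 2.  -5.2  2.7] j [ -26.    2.  103.   -0.   75. -107.]
ft_force: [-4.5, -4.9, -0.3]
grip_force: 3.1
ft_force: [-1.1, 0.7, -0.5]
grip_force: 0.4
t 13.0167 pos [ 574.2 -110.8  139.1] rot [-1.800e+02  1.000e-01  1.711e+02] r 57.1 th 99.6 F [-1.1  0.7 -0.5] j [-16.  10.  95.  -0.  76. -97.]
scene spoke -36.4 [ 558.6 -166.5] 151
fence 282 y lo/hi 390.1 409.6 ctr 399.7 ang 80.5
pad 136 y lo/hi 256.4 267.6 ctr 262.1 ang 81.0
carr 479 y lo/hi 185.5 232.1 ctr 216.6 ang 82.2
slab 1201 y lo/hi 276.0 385.3 ctr 330.3 ang 80.2
top spoke -38.3 [ 554.5 -164.6] 78
fence 274 y lo/hi 390.8 410.4 ctr 400.5 ang 80.9
pad 143 y lo/hi 255.1 268.8 ctr 261.9 ang 80.9
carr 431 y lo/hi 183.6 231.7 ctr 185.1 ang 81.3
slab 1033 y lo/hi 276.4 384.5 ctr 331.0 ang 80.9
```

The slab is within 1–2 mm of the fence. I go on 72° and measure the pad gap.

```bash
python3 -m handwheel '[[-0.0087,-0.0021,0,0,0,0,0],[-0.0083,-0.0034,0,0,0,0,0],[-0.0076,-0.0047,0,0,0,0,0],[-0.0068,-0.0058,0,0,0,0,0]]'|grep force;python3 -m handwheel '[[-0.0058,-0.0068,0,0,0,0,0],[-0.0047,-0.0076,0,0,0,0,0],[-0.0034,-0.0083,0,0,0,0,0],[-0.0021,-0.0087,0,0,0,0,0],[0,0,0,0,0,0,0]]'|grep force
python3 to.py; python3 clamp.py
```

```text
ft_force: [-5.6, 6.5, 4.6]
grip_force: 4.1
ft_force: [-0.1, 1.3, 0.1]
grip_force: 0.7
t 13.8667 pos [ 613.  -165.5  138.8] rot [1.800e+02 1.000e-01 1.711e+02] r 57.0 th 171.6 F [-0.1  1.3  0.1] j [ -20.   17.   86.    0.   77. -101.]
scene spoke -12.8 [ 558.5 -166.6] 77
fence 287 y lo/hi 389.6 409.6 ctr 399.6 ang 81.1
pad 132 y lo/hi 258.1 270.4 ctr 263.7 ang 79.3
carr 477 y lo/hi 191.7 238.5 ctr 215.5 ang 81.0
slab 1192 y lo/hi 277.9 387.0 ctr 332.3 ang 80.7
top spoke -17.8 [ 558.8 -163.6] 87
fence 270 y lo/hi 390.7 410.4 ctr 400.3 ang 80.9
pad 139 y lo/hi 257.6 270.8 ctr 264.1 ang 80.9
carr 429 y lo/hi 191.8 239.8 ctr 175.0 ang 81.0
slab 1029 y lo/hi 278.4 385.1 ctr 332.4 ang 80.6
```

```bash
python3 -m handwheel '[[-0.0007,-0.0089,0,0,0,0,0],[0.0007,-0.0089,0,0,0,0,0],[0.0021,-0.0087,0,0,0,0,0],[0.0017,-0.0043,0,0,0,0,0],[0,0,0,0,0,0,0],[0,0,0,0,0,0,0]]'|grep force
python3 to.py; python3 -m handwheel '[[-0.0034,0.0083,0,0,0,0,0],[0,0,0,0,0,0,0],[0,0,-0.02,0,0,0,0],[0,0,-0.03,0,0,0,0],[0,0,-0.03,0,0,0,0],[-0.02,0,-0.04,0,0,0,0]]'; for i in 1 2; do python3 -m handwheel '[[0.035,0,0,0,0,0,0],[0.035,0,0,0,0,0,0],[0.035,0,0,0,0,0,0],[0,0,0,0,0,0,0]]'|grep force; done; python3 clamp.py
```

```text
ft_force: [1.9, 2.8, 1.0]
grip_force: 1.6
t 14.4667 pos [ 604.7 -194.7  138.4] rot [1.800e+02 1.000e-01 1.711e+02] r 57.0 th -157.5 F [1.9 2.8 1. ] j [ -22.   17.   86.    0.   77. -104.]
time: 14.97
tool_pos: [624.1, -189.2, 253.0]
tcp_rot: [180.0, -0.4, 171.1]
ft_force: [0.6, -0.1, -0.2]
finger_gap: 0.4
grip_force: 0.0
ft_force: [-0.4, -0.1, -0.2]
grip_force: 0.0
ft_force: [0.9, 0.7, -1.1]
grip_force: 0.0
scene spoke 40.1 [ 558.5 -166.4] 195
fence 287 y lo/hi 390.4 409.6 ctr 399.9 ang 80.8
pad 132 y lo/hi 258.1 270.4 ctr 263.7 ang 79.3
carr 483 y lo/hi 194.8 241.6 ctr 218.6 ang 81.7
slab 1189 y lo/hi 277.8 387.0 ctr 332.2 ang 80.9
top spoke 40.6 [ 554.8 -164.6] 157
fence 269 y lo/hi 390.3 410.4 ctr 400.2 ang 81.0
pad 141 y lo/hi 257.1 270.8 ctr 263.9 ang 80.9
carr 440 y lo/hi 194.2 242.9 ctr 190.7 ang 80.9
slab 1028 y lo/hi 278.3 384.8 ctr 332.2 ang 80.9
```

The wheel turned 247° since the last stop (27.4 mm of carriage), and the pad moved 17.7 mm. That leaves the pad pushed back about 10 mm. The slab is square (80.9° for slab and fence in both views), and the gripper is clear.

```bash
python3 -c "
from bench import r
print(r.hand_in())"
```

```text
the job is handed in; nothing more can be done
None
```

I clamped the slab and handed the job in (no verdict came back): it is square against the fence, and the pad is pushed back about 10 mm by the camera measurements; the gripper was lifted clear, and the arm stayed clear of the board, tin and brush.

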